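Pack a kit of mending plates and nuts

ROBOT

A 6-joint arm with a two-finger parallel gripper is mounted at the origin on the work surface. World frame = base frame: x ahead of the robot, y to its left, z up, the work surface at z = 0. Lengths are in m, angles in rad, forces in N, time in s.
With the tool pointing down it reaches from about 0.225 to 0.875 m from the base axis. Payload 3.4 kg.
Tool frame: the origin (TCP) lies midway between the tips of the shut fingers; the grasp point (between the pads) lies 19 mm behind it (manip.grip_point_offset is the distance from the TCP to the grasp point, in m); x points along the fingers, y is the direction in which the jaws open and shut, and the axes are right-handed (so a half turn about x gives the same grasp; the last joint's range is limited). The gripper opens to 85 mm and grips with 20 to 120 N. Pads are 22 mm wide; open, the fingers measure 114 mm over their backs; the gripper's body (76 mm by 85 mm) begins 54 mm behind the grasp point. The pads swing forward as they close: fully open they stand 13 mm farther back than shut.
Start: joints at [-1.273, 0.276, 1.505, -0, 1.361, -0.121], TCP at [0.234, -0.525, 0.231] pointing down, gripper open.
Joint ranges: [-2.89, 2.89], [-0.75, 2.08], [0.22, 2.7], [-1.18, 4.32], [0.11, 2.71], [-2.7, 2.7]. Speed limits (rad/s): [2.57, 2.57, 3.14, 3.14, 3.14, 3.14].

INTERFACE

Orientations are given as a unit quaternion [w, x, y, z].
In Python, from rig import manip gives the robot as it stands.
- The arm moves only by the shell command python3 -m crank 'ROWS' [FORCE]. ROWS is a JSON object of lists of equal length, an entry for each row: "grip": the opening, from 0 (shut) to 1 (fully open); "slide": the shift along the world's x, y, z in cm, a list of three; "roll": the turn about the world's z in degrees. In form: {"grip": [grip, ...], "slide": [[dx, dy, dz], ...], "roll": [roll, ...]}. A call has 1 to 20 rows; each row is the pose to reach, as a shift and turn from the pose commanded when the call began; what a row does not reach only later rows make up. A row lasts 1/10 s, in which the tool goes at most 50 mm and 8.59 degrees, less where a joint would pass 70% of its speed; a pose out of reach is approached as far as the arm can. A call with a gripper value outside its range is refused whole. The fingers move at their own pace and stop on an object; FORCE is the grip in N (left out, the last holds). Time passes only in rows, so rows that repeat a pose let the fingers close. It gives the time, the measured TCP pose, the force and the opening at its end, in the units of the state.
- manip.get_state(): the state, without advancing time (a new reading comes with each control period).
- manip.get_image(name): name is "scene" or "side" or "wrist"; returns a dict with "frame" (480x640x3 uint8, red, green, blue), "K" (3x3 intrinsics, pixels), "R" (3x3) and "t" (3): a world point X has camera coordinates R X + t. Camera axes: x right, y down, z forward; pixel columns grow to the right and rows downward; lengths in m; the calibration is good to about 2 mm. The wrist camera is an equidistant fisheye: a pixel r from the principal point sees the ray r / f radians off the axis. A picture is of the moment at which its call begins. There is no depth.
- manip.sign_off(): hands the job in, once; it reports no verdict.
The state is a dict: "clock": time; "qpos": joint angles; "qd": joint speeds; "effort": joint torques, N m; "position": TCP position; "ee_rot": TCP orientation; "contact_force": force on the tool from outside, world axes, zero at the start; "moment": the same for the moment, N m; "width": finger opening in m.
Only numpy, scipy, OpenCV 4.12 (cv2) and the standard library are available. Lean on these libraries where they do the work, as an engineer would, in place of code of your own. Each camera call takes 0.05 s, during which the arm holds its last target. There are 200 camera calls.

TASK

First tip up every steel plate in the wooden rack, by pressing down its end over the well, so that all of them stay leaning there untouched at the same moment; then lay them flat in the black-floored bay of the blue tray. Also pour the brass nuts from the yellow scoop cup into its white-floored bay (pick up any that stray), and stand the empty cup upright in the middle of the green mat. Leave the tin, the tape roll and the wood offcut where they are.

Things in the scene. Friction and masses are not known exactly. Their poses are not given: they have to be found in the camera images.
- rack: Fixed wooden rack 140 x 190 mm. Origin on the bench below edge1; x along the lanes to the wells, z up. Three lanes 42 mm wide at y = 62, 0, -62 mm, each a bed 50 mm high from x = -84 mm to its step edge at x = 0, then a well (floor 4 mm high) to an end wall at x = 48 to 56 mm, 42 mm high. Cheeks beside the lanes, 20 mm thick (outer 10), are 55 mm high: a flat plate's edges cannot be gripped.
- edge0 (a point): Middle of the step edge of plate0's lane, on the bed; axes as the rack's. The plate lies flat, its end 41 to 47 mm out over the well. Closed fingertips pressing it down 25 to 30 mm, 32 mm beyond the edge, tip it; it slides foot first down to the end wall and stays leaning at 44 deg, its raised end 30 mm above the bed and 31 mm behind the edge, free on both sides for gripping. Friction about 0.4.
- plate0: Flat steel mending plate 110 x 32 x 3 mm with four drawn holes, 60 to 100 g; may be absent. Origin at the middle of its underside, x lengthwise (towards the well in the rack), y across its 32 mm width, z through its thickness.
- edge1 (a point): Middle of the step edge of plate1's lane, on the bed; axes as the rack's. The plate lies flat, its end 41 to 47 mm out over the well. Closed fingertips pressing it down 25 to 30 mm, 32 mm beyond the edge, tip it; it slides foot first down to the end wall and stays leaning at 44 deg, its raised end 30 mm above the bed and 31 mm behind the edge, free on both sides for gripping. Friction about 0.4.
- plate1: Flat steel mending plate 110 x 32 x 3 mm with four drawn holes, 60 to 100 g; may be absent. Origin at the middle of its underside, x lengthwise (towards the well in the rack), y across its 32 mm width, z through its thickness.
- edge2 (a point): Middle of the step edge of plate2's lane, on the bed; axes as the rack's. The plate lies flat, its end 41 to 47 mm out over the well. Closed fingertips pressing it down 25 to 30 mm, 32 mm beyond the edge, tip it; it slides foot first down to the end wall and stays leaning at 44 deg, its raised end 30 mm above the bed and 31 mm behind the edge, free on both sides for gripping. Friction about 0.4.
- plate2: Flat steel mending plate 110 x 32 x 3 mm with four drawn holes, 60 to 100 g; may be absent. Origin at the middle of its underside, x lengthwise (towards the well in the rack), y across its 32 mm width, z through its thickness.
- tray: Loose blue plastic packing tray, 150 (x) x 192 (y) x 30 mm high, 0.7 kg, walls and floor 4 mm thick, one partition along x of full height. Origin at the middle of its underside, z up.
- plate_bay (a point): Middle of the floor of the plate bay, black-floored (inside 142 x 84 mm, walls 26 mm above this floor), on the tray's +y side; axes as the tray's.
- nut_bay (a point): Middle of the floor of the nut bay, white-floored (inside 142 x 96 mm, walls 26 mm above this floor), on the tray's -y side; axes as the tray's.
- cup: Loose yellow scoop cup, straight parallel sides, 97 (x) x 60 (y, outside) x 50 mm high, walls 3 mm, 0.1 to 0.17 kg. Origin on its underside, z up; mouth towards its own -x, closed back at x = 47 mm. Inside a level floor from x = -3 to 44 mm, then a ramp rising at 20 deg to the lip. With the mouth tipped down 50 to 60 deg the nuts slide out over the lip (friction about 0.3).
- cup_grip (a point): Point midway between the cup's sides, above its origin, 30 mm above its underside: grip here from above, across the 60 mm; axes as the cup's.
- cup_lip (a point): Middle of the cup's pouring lip, 50 mm from its origin towards the mouth and 20 mm above its underside; axes as the cup's.
- nut0: Loose square brass nut, 15 x 15 x 10 mm, 14 g, starting in the cup; may be absent. Origin at the middle of its underside, z along the drawn hole.
- nut1: Loose square brass nut, 15 x 15 x 10 mm, 14 g, starting in the cup; may be absent. Origin at the middle of its underside, z along the drawn hole.
- nut2: Loose square brass nut, 15 x 15 x 10 mm, 14 g, starting in the cup; may be absent. Origin at the middle of its underside, z along the drawn hole.
- nut3: Loose square brass nut, 15 x 15 x 10 mm, 14 g, starting in the cup; may be absent. Origin at the middle of its underside, z along the drawn hole.
- nut4: Loose square brass nut, 15 x 15 x 10 mm, 14 g, starting in the cup; may be absent. Origin at the middle of its underside, z along the drawn hole.
- nut5: Loose square brass nut, 15 x 15 x 10 mm, 14 g, starting in the cup; may be absent. Origin at the middle of its underside, z along the drawn hole.
- mat: Fixed green parking mat for the cup, 120 x 120 x 3 mm thick. Origin at the middle of its underside.
- can: Bystander: grey tin, 66 mm across and 70 mm high, origin under its middle.
- tape: Bystander: amber tape roll lying flat, 90 mm across, 24 mm high, origin under its middle.
- offcut: Bystander: wood offcut 45 x 120 x 18 mm, origin under its middle.
There are look-alikes about, which are no part of the job. Leave any pink or red look-alike of the plate0 alone.

How it is judged:
By the outcome, as a careful person would: the job done as asked, in the order asked, and still so for the second after the job is handed in, with the robot touching nothing.
Of plate0, plate1, plate2 only 2 to 3 are there at a start; the rules pass over those that are not, and their reading is None.
Of nut0, nut1, nut2, nut3, nut4, nut5 only 4 to 6 are there at a start; the rules pass over those that are not, and their reading is None.
At some moment in a run one of tray, cup may be knocked a few centimetres aside while the robot is not near it.
It also fails if it takes over 210 s, if anything falls off the work surface, if the arm or the gripper's body presses on something with over 40 N, if the wrist force passes 120 N, or if a joint passes its speed limit or range.

## Working session

There is one attempt and no reset: what is moved stays moved. The work goes in short steps, Python scripts to look and compute and a shell command to move; the robot and the scene stay as the last step left them, time stands still between calls to the robot, and variables do not carry over. Pictures are saved under pics/ and viewed, on a budget of 14 in all, crops included, one or two more only if the job needs it, and the job is handed in when it is done.

```bash
ls; mkdir -p pics; cat > h.py <<'E'
import numpy as np, cv2
from rig import manip
def snap(name,tag):
    im=manip.get_image(name); np.savez(f'pics/{tag}.npz',**{k:np.asarray(v) for k,v in im.items()})
    cv2.imwrite(f'pics/{tag}.png',im['frame'][:,:,::-1]); return im
def load(tag): return dict(np.load(f'pics/{tag}.npz'))
def ray(im,u,v,wrist=False):
    K,R,t=im['K'],im['R'],im['t']
    a=np.array([(u-K[0,2])/K[0,0],(v-K[1,2])/K[1,1]])
    if wrist:
        th=np.hypot(*a); d=np.r_[a/max(th,1e-9)*np.sin(th),np.cos(th)]
    else: d=np.r_[a,1]
    return -R.T@t, R.T@(d/np.linalg.norm(d))
def onz(im,u,v,z,wrist=False):
    c,d=ray(im,u,v,wrist); return c+d*(z-c[2])/d[2]
def proj(im,X,wrist=False):
    p=im['R']@np.asarray(X)+im['t']; K=im['K']
    if wrist:
        r=np.hypot(p[0],p[1]); th=np.arctan2(r,p[2]); a=p[:2]/max(r,1e-9)*th
    else: a=p[:2]/p[2]
    return np.array([K[0,0]*a[0]+K[0,2],K[1,1]*a[1]+K[1,2]])
E
python3 - <<'E'
from h import *
for n in ('scene','side','wrist'):
    im=snap(n,n+'0'); print(n,im['K'].round(1).tolist(),(-im['R'].T@im['t']).round(3),im['R'].round(2).tolist())
s=manip.get_state(); print(s)
a=cv2.imread('pics/scene0.png');b=cv2.imread('pics/side0.png')
cv2.imwrite('pics/both0.png',cv2.resize(np.vstack([a,b]),(450,600)) if 0 else a)
E
```

```text
pics
scene [[441.7, 0.0, 321.5], [0.0, 441.7, 244.6], [0.0, 0.0, 1.0]] [1.203 0.473 0.55 ] [[-0.53, 0.85, -0.0], [0.46, 0.28, -0.84], [-0.72, -0.45, -0.54]]
side [[448.2, 0.0, 322.8], [0.0, 448.2, 238.8], [0.0, 0.0, 1.0]] [ 0.385 -0.566  0.849] [[0.97, -0.23, 0.01], [-0.16, -0.74, -0.65], [0.16, 0.63, -0.76]]
wrist [[371.6, 0.0, 315.9], [0.0, 371.6, 244.6], [0.0, 0.0, 1.0]] [ 0.295 -0.499  0.374] [[0.41, -0.91, -0.0], [-0.88, -0.39, 0.26], [-0.24, -0.11, -0.96]]
{'clock': 0.15, 'qpos': array([-1.27299818e+00,  2.76410761e-01,  1.50582727e+00,  1.42287554e-05,
        1.36073225e+00, -1.21000311e-01]), 'qd': array([ 0.00161251, -0.00342215, -0.00443621,  0.00138539, -0.00012909,
        0.00094002]), 'effort': array([ 2.33945422e-03, -4.17140865e+01, -2.46032292e+01, -1.50304072e-04,
        7.57713744e-03, -1.16940672e-05]), 'position': array([ 0.23371217, -0.52492105,  0.23066667]), 'ee_rot': array([-0.14650124, -0.69162268, -0.14747244,  0.69169888]), 'contact_force': array([0.47003955, 0.27873643, 0.00056294]), 'moment': array([-0.00996893, -0.01539717, -0.02766932]), 'width': 0.08541928023429471}
```

View pics/scene0.png

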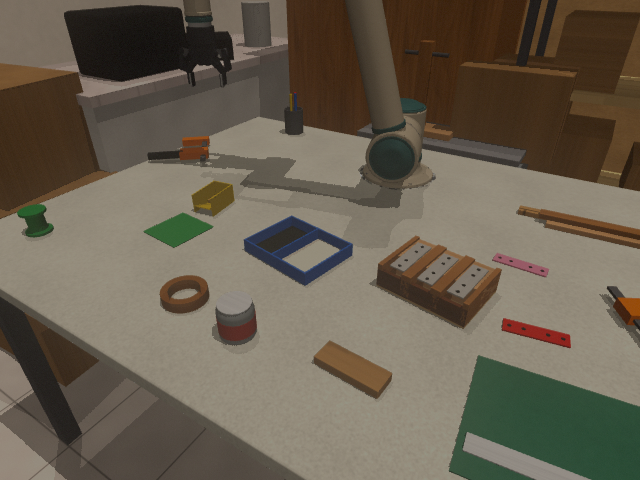

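View pics/side0.png

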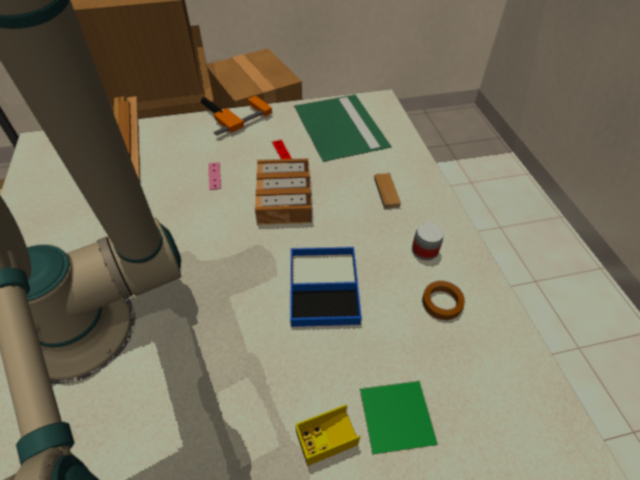

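```bash
python3 - <<'E'
from h import *
im=load('side0'); sc=load('scene0')
f=im['frame']; hsv=cv2.cvtColor(f,cv2.COLOR_RGB2HSV)
def blob(lo,hi,z,nm,h=hsv,im=im):
    m=cv2.inRange(h,lo,hi); n,l,s,c=cv2.connectedComponentsWithStats(m); 
    for i in sorted(range(1,n),key=lambda i:-s[i,4])[:2]:
        if s[i,4]<80: continue
        pts=np.argwhere(l==i)[:,::-1]; P=np.array([onz(im,u,v,z)[:2] for u,v in pts]).astype(np.float32)
        r=cv2.minAreaRect(P); print(nm,s[i,4],c[i].round(),'rect c',np.round(r[0],3),'size',np.round(r[1],3),'ang',round(r[2],1))
blob((105,120,60),(130,255,255),.03,'tray')
blob((50,120,80),(70,255,255),.003,'mat')
blob((22,140,80),(34,255,255),.05,'cup')
blob((5,80,60),(16,255,255),.055,'wood')
h2=cv2.cvtColor(sc['frame'],cv2.COLOR_RGB2HSV)
blob((105,120,60),(130,255,255),.03,'tray-s',h2,sc)
blob((50,150,60),(70,255,255),.003,'mat-s',h2,sc)
blob((22,140,60),(34,255,255),.05,'cup-s',h2,sc)
a=cv2.resize(f[150:235,240:325],None,fx=4.5,fy=4.5,interpolation=cv2.INTER_CUBIC);b=cv2.resize(f[390:475,275:360],None,fx=4.5,fy=4.5,interpolation=cv2.INTER_CUBIC)
c=sc['frame']; c1=cv2.resize(c[225:325,370:508],(400,290),interpolation=cv2.INTER_CUBIC); d1=cv2.resize(c[170:225,180:255],(382,280)[:2],interpolation=cv2.INTER_CUBIC)
o=np.zeros((382+290,790,3),np.uint8); o[:382,:382]=a; o[:382,390:772]=b; o[382:672,:400]=c1; o[382:662,405:787]=d1
o=cv2.resize(o,None,fx=.88,fy=.88)
cv2.imwrite('pics/crop1.png',o[:,:,::-1])
E
```

```text
tray 1604 [324. 291.] rect c [ 0.526 -0.019] size [0.205 0.146] ang 79.4
mat 4009 [397. 417.] rect c [ 0.595 -0.319] size [0.117 0.117] ang 84.8
mat 248 [351. 147.] rect c [0.696 0.474] size [0.143 0.087] ang 6.0
cup 2279 [327. 435.] rect c [ 0.457 -0.335] size [0.098 0.07 ] ang 8.0
wood 16655 [171.  65.] rect c [0.251 1.069] size [0.591 1.208] ang 14.5
wood 2343 [282. 193.] rect c [0.493 0.316] size [0.324 0.14 ] ang 80.4
tray-s 133 [282. 244.] rect c [ 0.524 -0.04 ] size [0.126 0.147] ang 79.3
cup-s 426 [212. 198.] rect c [ 0.49  -0.295] size [0.165 0.118] ang 8.1
```

View pics/crop1.png

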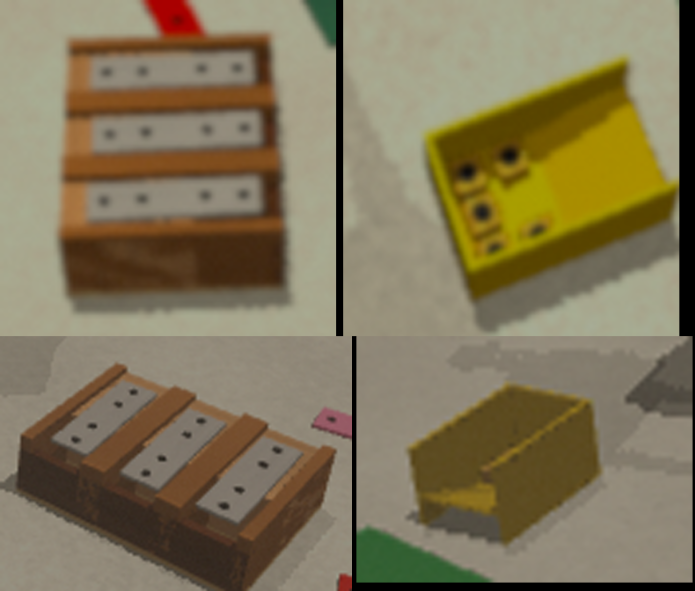

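```bash
python3 - <<'E'
from h import *
from scipy.spatial.transform import Rotation as R
im=load('side0')
P=np.array([onz(im,u,v,.055)[:2] for u,v in [(257,160),(308,159),(311.5,208.6),(256.4,209)]])
print(P.round(3),P.mean(0).round(3))
e=P[1]-P[0];g=P[2]-P[3];print(np.linalg.norm(e),np.linalg.norm(g),np.degrees(np.arctan2(e[1],e[0])),np.degrees(np.arctan2(g[1],g[0])),np.linalg.norm(P[0]-P[3]))
q=manip.get_state()['ee_rot']; M=R.from_quat([*q[1:],q[0]]).as_matrix(); print(M.round(3))
print('jaw yaw',np.degrees(np.arctan2(M[1,1],M[0,1])))
E
```

```text
[[0.436 0.399]
 [0.573 0.374]
 [0.542 0.188]
 [0.41  0.215]] [0.49  0.294]
0.13865571207210675 0.13511778816430417 -10.445389862541925 -11.782281385414473 0.18556234282159365
[[-0.     0.407 -0.914]
 [ 0.001 -0.914 -0.407]
 [-1.    -0.001 -0.   ]]
jaw yaw -66.00477939905741
```

```bash
python3 -m crank '{"grip":[0,0,0,0,0,0,0,0,0,0,0,0,0,0,0,0,0,0,0,0],"slide":[[0,0,7],[2,7,7],[4,12,7],[6,17,7],[7,22,7],[9,27,7],[10,32,7],[12,37,7],[13,42,7],[15,47,7],[16,52,7],[18,57,7],[19,62,7],[21,67,7],[22,72,7],[24,77,7],[25,80,7],[25,80,7],[25,80,7],[25,80,7]],"roll":[8,16,24,32,40,48,56,64,72,80,88,96,104,112,120,128,136,145,145,145]}' 20; python3 - <<'E'
from h import *
im=snap('wrist','w1'); s=manip.get_state(); print(s['clock'],s['position'],s['qpos'].round(2),s['width'],s['contact_force'])
snap('side','s1')
E
```

```text
clock: 2.15
position: [0.4835, 0.2751, 0.3004]
ee_rot: [0.703, 0.067, 0.704, -0.068]
contact_force: [0.1, -0.4, -0.1]
width: 0.0
2.2 [0.4833495  0.27423136 0.30073672] [ 0.39  0.22  1.42 -0.    1.51 -0.99] -0.00031061841008406027 [-0.13721764  0.09587062  1.00845972]
```

View pics/w1.png

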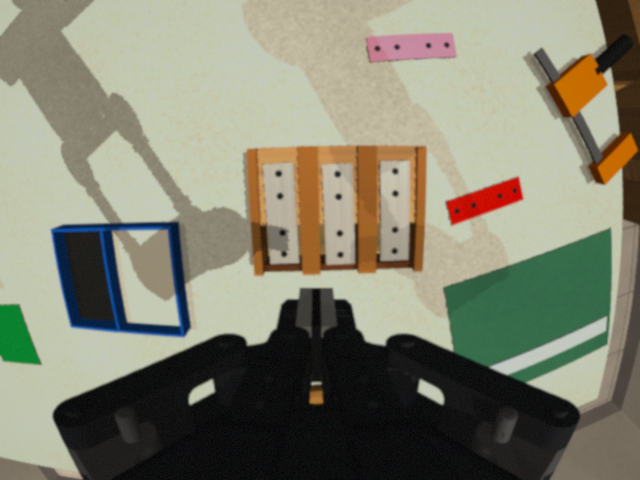

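```bash
python3 - <<'E'
from h import *
im=load('w1'); f=im['frame']; hsv=cv2.cvtColor(f,cv2.COLOR_RGB2HSV)
for nm,pts in (('rack',[(248,150),(426,147),(422,272),(257,275)]),):
    P=np.array([onz(im,u,v,.055,1)[:2] for u,v in pts]); print(P.round(3),P.mean(0).round(4))
    for a,b in ((0,3),(1,2),(0,1),(3,2)):
        d=P[b]-P[a]; print(a,b,np.linalg.norm(d).round(4),np.degrees(np.arctan2(d[1],d[0])).round(1))
m=cv2.inRange(hsv,(0,0,90),(179,60,235))
sub=np.zeros_like(m); sub[152:272,255:418]=m[152:272,255:418]
n,l,s,c=cv2.connectedComponentsWithStats(sub)
for i in range(1,n):
    if s[i,4]<500: continue
    px=np.argwhere(l==i)[:,::-1]; P=np.array([onz(im,u,v,.053,1)[:2] for u,v in px]).astype(np.float32)
    r=cv2.minAreaRect(P); print('plate',s[i,:4],'c',np.round(r[0],4),np.round(r[1],3),round(r[2],1))
for side,tag in ((im,'w1'),):
    m=cv2.inRange(hsv,(105,120,60),(130,255,255)); n,l,s,c=cv2.connectedComponentsWithStats(m); i=1+s[1:,4].argmax()
    px=np.argwhere(l==i)[:,::-1]
    P=np.array([onz(im,u,v,.03,1)[:2] for u,v in px]).astype(np.float32); r=cv2.minAreaRect(P); print('tray',np.round(r[0],4),np.round(r[1],3),r[2])
E
```

```text
[[0.408 0.216]
 [0.439 0.401]
 [0.577 0.378]
 [0.545 0.194]] [0.4923 0.2974]
0 3 0.1379 -8.8
1 2 0.1399 -9.4
0 1 0.1881 80.6
3 2 0.1868 80.0
plate [380 161  30 100] c [0.5031 0.3568] [0.033 0.11 ] 81.2
plate [263 163  37 102] c [0.4832 0.2352] [0.034 0.11 ] 81.8
plate [322 164  34 101] c [0.4954 0.2965] [0.034 0.109] 81.2
tray [ 0.5276 -0.006 ] [0.2   0.153] 79.29186248779297
```

```bash
python3 -m crank '{"grip":[0,0,0,0,0,0,0,0,0,0,0,0,0,0,0,0,0],"slide":[[4,4,-4],[6.4,7.6,-9],[6.4,7.6,-14],[6.4,7.6,-19],[6.4,7.6,-23],[6.4,7.6,-23],[6.4,7.6,-24],[6.4,7.6,-25],[6.4,7.6,-25.5],[6.4,7.6,-26],[6.4,7.6,-26.5],[6.4,7.6,-27],[6.4,7.6,-27.5],[6.4,7.6,-27.7],[6.4,7.6,-27.7],[6.4,7.6,-27.7],[6.4,7.6,-27.7]],"roll":[2,2,2,2,2,2,2,2,2,2,2,2,2,2,2,2,2]}'; python3 -m crank '{"grip":[0,0,0,0,0],"slide":[[0,0,1],[0,0,3],[0,0,6],[0,0,6],[0,0,6]],"roll":[0,0,0,0,0]}'; python3 - <<'E'
from h import *
snap('scene','c2');im=snap('side','s2')['frame']; print(manip.get_state()['position'])
a=cv2.imread('pics/c2.png')[190:340,350:530]; b=cv2.imread('pics/s2.png')[130:240,230:340]
a=cv2.resize(a,None,fx=2.2,fy=2.2,interpolation=2);b=cv2.resize(b,(396,330),interpolation=2)
cv2.imwrite('pics/v2.png',np.hstack([a,b]))
E
```

```text
clock: 3.95
position: [0.5498, 0.3509, 0.0254]
ee_rot: [0.706, 0.056, 0.703, -0.055]
contact_force: [3.4, -1.2, 5.4]
width: -0.0003
clock: 4.45
position: [0.547, 0.3509, 0.0848]
ee_rot: [0.705, 0.056, 0.705, -0.055]
contact_force: [0.0, -0.1, 0.8]
width: -0.0001
[0.54636421 0.35031372 0.0832166 ]
```

View pics/v2.png

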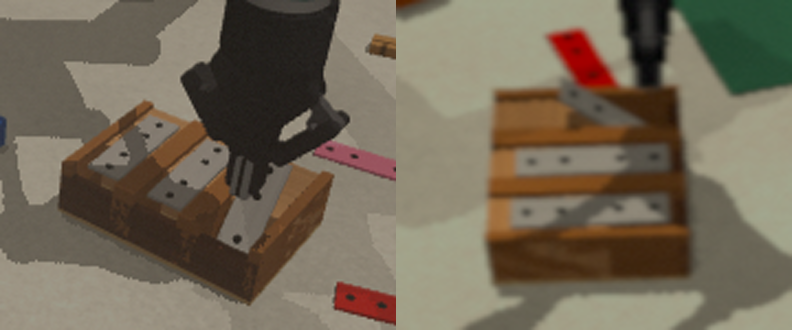

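```bash
python3 -m crank '{"grip":[0,0,0,0,0,0,0,0,0,0,0,0,0,0,0,0],"slide":[[-1,-4,0],[-1,-6.1,0],[-1,-6.1,0],[-1,-6.1,-1.5],[-1,-6.1,-2.5],[-1,-6.1,-3.5],[-1,-6.1,-4],[-1,-6.1,-4.5],[-1,-6.1,-5],[-1,-6.1,-5.5],[-1,-6.1,-5.9],[-1,-6.1,-5.9],[-1,-6.1,-5.9],[-1,-6.1,-5],[-1,-6.1,-3],[-1,-6.1,0]],"roll":[0,0,0,0,0,0,0,0,0,0,0,0,0,0,0,0]}'; python3 -m crank '{"grip":[0,0,0,0,0,0,0,0,0,0,0,0,0,0,0,0,0,0,0],"slide":[[-1,-4,0],[-1,-6.1,0],[-1,-6.1,0],[-1,-6.1,-1.5],[-1,-6.1,-2.5],[-1,-6.1,-3.5],[-1,-6.1,-4],[-1,-6.1,-4.5],[-1,-6.1,-5],[-1,-6.1,-5.5],[-1,-6.1,-5.9],[-1,-6.1,-5.9],[-1,-6.1,-5.9],[-1,-6.1,-5],[-1,-6.1,-3],[-1,-6.1,0],[-6,-5,5],[-10,-4,10],[-10,-4,14]],"roll":[0,0,0,0,0,0,0,0,0,0,0,0,0,0,0,0,0,0,0]}'; python3 -m crank '{"grip":[0.5,0.5,0.5,0.5,0.5],"slide":[[-2,1,5],[-4,3,5],[-5,5,5],[-5,5,5],[-5,5,5]],"roll":[0,0,0,0,0]}' 40;  python3 - <<'E'
from h import *
snap('scene','c3');snap('side','s3');im=snap('wrist','w3'); s=manip.get_state();print(s['position'],s['width'],s['clock'])
a=cv2.imread('pics/c3.png')[190:340,350:530]; b=cv2.imread('pics/w3.png')
a=cv2.resize(a,None,fx=2.,fy=2.,interpolation=2);b=cv2.resize(b,(400,300),interpolation=2)
cv2.imwrite('pics/v3.png',np.hstack([a,b]))
E
```

```text
clock: 6.15
position: [0.5354, 0.2889, 0.0833]
ee_rot: [0.703, 0.055, 0.707, -0.056]
contact_force: [0.0, -0.2, 0.2]
width: -0.0
clock: 8.05
position: [0.4398, 0.2474, 0.2042]
ee_rot: [0.702, 0.055, 0.707, -0.056]
contact_force: [2.2, -0.1, 0.3]
width: 0.0004
clock: 8.55
position: [0.394, 0.2977, 0.2541]
ee_rot: [0.705, 0.055, 0.705, -0.055]
contact_force: [-0.0, 0.1, -1.1]
width: 0.0429
[0.39489322 0.29716836 0.25368069] 0.0426962323198008 8.7
```

View pics/v3.png

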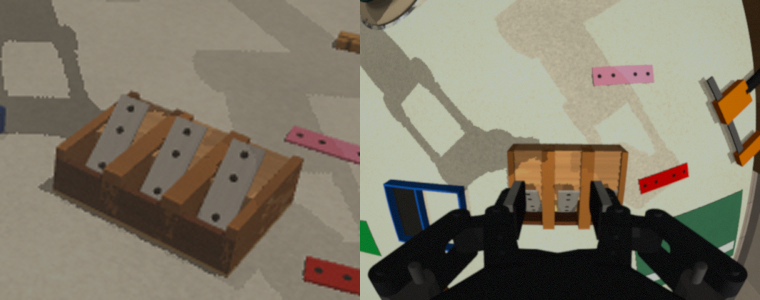

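```bash
python3 -m crank '{"grip":[0.5,0.5,0.5,0.5,0.5,0.5,0.5,0.5,0.5,0.5,0.5],"slide":[[4,-3,0],[8.1,-6,0],[8.1,-6,-4],[8.1,-6,-8],[8.1,-6,-12],[8.1,-6,-15],[8.1,-6,-17],[8.1,-6,-18.5],[8.1,-6,-19.7],[8.1,-6,-19.7],[8.1,-6,-19.7]],"roll":[0,0,0,0,0,0,0,0,0,0,0]}'; python3 -m crank '{"grip":[0,0,0,0,0,0,0,0,0,0,0,0],"slide":[[0,0,0],[0,0,0],[0,0,0],[0,0,0],[0,0,0],[0,0,1],[0,0,3],[0,0,5],[0,0,8],[0,0,12],[0,0,12],[0,0,12]],"roll":[0,0,0,0,0,0,0,0,0,0,0,0]}' 40; python3 - <<'E'
from h import *
snap('scene','c4');snap('side','s4');im=snap('wrist','w4'); s=manip.get_state();print(s['position'],s['width'],s['clock'],s['contact_force'])
a=cv2.imread('pics/c4.png')[150:340,320:530]; b=cv2.imread('pics/w4.png')
a=cv2.resize(a,(380,344),interpolation=2);b=cv2.resize(b,(420,344),interpolation=2)
cv2.imwrite('pics/v4.png',np.hstack([a,b]))
E
```

```text
clock: 9.8
position: [0.4762, 0.2377, 0.0572]
ee_rot: [0.705, 0.056, 0.705, -0.056]
contact_force: [-0.1, 1.2, 0.4]
width: 0.0426
clock: 11.0
position: [0.4757, 0.2382, 0.1781]
ee_rot: [0.705, 0.056, 0.704, -0.055]
contact_force: [0.0, -0.3, -0.9]
width: 0.0304
[0.47448485 0.23760408 0.17571877] 0.030368428752678776 11.15 [-0.14521829  0.1821583  -1.14755031]
```

View pics/v4.png

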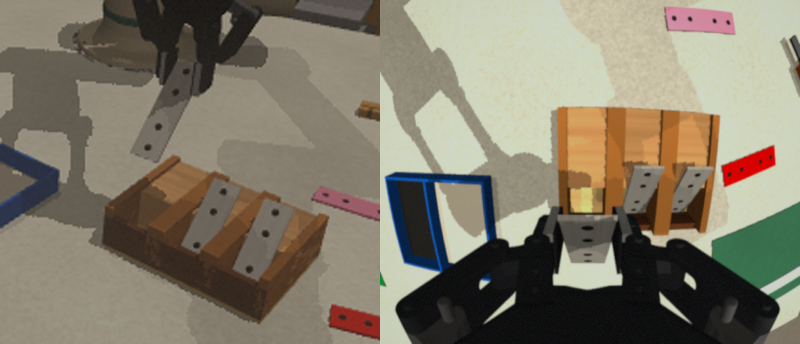

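```bash
python3 -m crank '{"grip":[0,0,0,0,0,0,0,0,0,0],"slide":[[0,0,5],[2,-4,7],[4,-8,7],[6,-12,7],[8,-16,7],[10,-20,7],[12,-24,7],[12.4,-25,7],[12.4,-25,7],[12.4,-25,7]],"roll":[0,0,0,0,0,0,0,0,0,0]}'; cat > tray.py <<'E'
from h import *
import sys
def tray(tag,show=True):
    im=load(tag); f=im['frame']; hsv=cv2.cvtColor(f,cv2.COLOR_RGB2HSV); w=tag[0]=='w'
    b=cv2.inRange(hsv,(105,110,40),(130,255,255)); b=cv2.morphologyEx(b,cv2.MORPH_CLOSE,np.ones((3,3)))
    n,l,s,c=cv2.connectedComponentsWithStats(b); i=1+s[1:,4].argmax(); b=(l==i).astype(np.uint8)
    cs,hi=cv2.findContours(b,cv2.RETR_CCOMP,cv2.CHAIN_APPROX_NONE)
    for k,ct in enumerate(cs):
        if cv2.contourArea(ct)<150: continue
        z=.03
        P=np.array([onz(im,u,v,z,w)[:2] for u,v in ct[:,0]]).astype(np.float32); r=cv2.minAreaRect(P)
        print('hole' if hi[0][k][3]>=0 else 'outer',np.round(r[0],4),np.round(r[1],3),round(r[2],1))
if __name__=='__main__':
    for t in sys.argv[1:]: print(t); tray(t)
E
python3 - <<'E'
from h import *
snap('wrist','w5'); print(manip.get_state()['position'])
E
python3 tray.py w5 s4 s0 side0 w4
```

```text
clock: 12.15
position: [0.5988, -0.0111, 0.2459]
ee_rot: [0.704, 0.056, 0.706, -0.055]
contact_force: [-0.5, 0.5, -1.0]
width: 0.0306
[ 0.59874515 -0.01063378  0.2463352 ]
w5
outer [ 0.5289 -0.0114] [0.191 0.149] 79.3
hole [ 0.5198 -0.0579] [0.077 0.134] 79.1
hole [0.5369 0.0299] [0.094 0.138] 79.3
s4
outer [ 0.525  -0.0192] [0.205 0.148] 79.3
hole [ 0.516  -0.0676] [0.068 0.14 ] 79.2
s0Traceback (most recent call last):
  File "tray.py", line 14, in <module>
    for t in sys.argv[1:]: print(t); tray(t)
                                     ~~~~^^^
  File "tray.py", line 4, in tray
    im=load(tag); f=im['frame']; hsv=cv2.cvtColor(f,cv2.COLOR_RGB2HSV); w=tag[0]=='w'
  File "h.py", line 6, in load
    def load(tag): return dict(np.load(f'pics/{tag}.npz'))
                               ~~~~~~~^^^^^^^^^^^^^^^^^^^
    fid = stack.enter_context(open(os.fspath(file), "rb"))
                              ~~~~^^^^^^^^^^^^^^^^^^^^^^^
FileNotFoundError: [Errno 2] No such file or directory: 'pics/s0.npz'
```

View pics/w5.png

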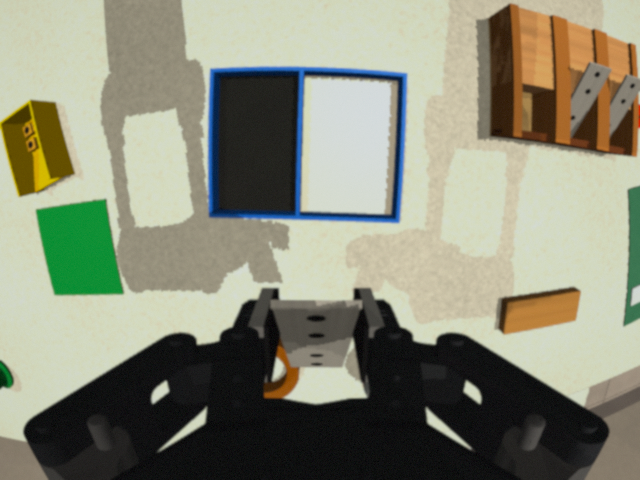

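```bash
python3 -m crank '{"grip":[0,0,0,0,0,0,0,0,0,0,0,0,0,0,0,0,0],"slide":[[-4,-3,0],[-8,-6,0],[-9.4,-6.8,-3],[-9.4,-6.8,-7],[-9.4,-6.8,-11],[-9.4,-6.8,-15],[-9.4,-6.8,-17],[-9.4,-6.8,-18],[-9.4,-6.8,-18.6],[-9.6,-6.8,-19],[-9.9,-6.7,-19.5],[-10.2,-6.7,-20],[-10.5,-6.6,-20.5],[-10.9,-6.5,-21],[-10.9,-6.5,-21],[-10.9,-6.5,-21],[-10.9,-6.5,-21]],"roll":[-2,-2,-2,-2,-2,-2,-2,-2,-2,-2,-2,-2,-2,-2,-2,-2,-2]}' 20;  python3 - <<'E'
from h import *
snap('scene','c6');snap('side','s6');s=manip.get_state();print(s['position'],s['width'],s['clock'],s['contact_force'])
a=cv2.imread('pics/c6.png')[150:330,190:400]; b=cv2.imread('pics/s6.png')[200:350,230:400]
a=cv2.resize(a,(400,344),interpolation=2);b=cv2.resize(b,(390,344),interpolation=2)
cv2.imwrite('pics/v6.png',np.hstack([a,b]))
E
```

```text
clock: 13.9
position: [0.4909, -0.077, 0.0378]
ee_rot: [0.704, 0.068, 0.704, -0.068]
contact_force: [-3.4, 0.9, 4.5]
width: 0.0303
[ 0.49080147 -0.07701574  0.03755145] 0.03095497563423222 14.0 [-2.68397411  1.19680903  4.79325906]
```

View pics/v6.png

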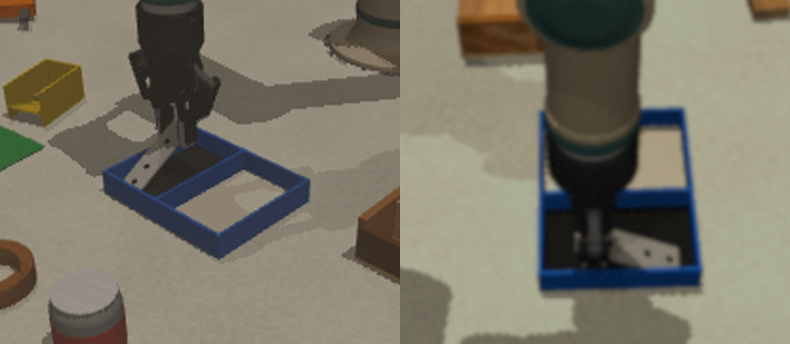

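```bash
python3 -m crank '{"grip":[0.5,0.5,0.5,0.5,0.5,0.5,0.5,0.5,0.5,0.5,0.5,0.5,0.5,0.5,0.5,0.5,0.5,0.5],"slide":[[0,0,0],[0,0,0],[0,0,0],[0,0,0],[0,0,2],[0,0,6],[0,0,10],[0,3,13],[0,7,16],[0,12,16],[0,17,16],[-0.6,22,16],[-0.6,27,16],[-0.6,32,16],[-0.6,37.5,16],[-0.6,37.5,16],[-0.6,37.5,16],[-0.6,37.5,16]],"roll":[0,0,0,0,0,0,0,0,0,0,0,0,0,0,2,2,2,2]}' 40; python3 - <<'E'
from h import *
snap('side','s7');s=manip.get_state();print(s['position'],s['width'],s['clock'],s['contact_force'])
b=cv2.imread('pics/s7.png')[150:340,240:400]
cv2.imwrite('pics/v7.png',cv2.resize(b,(480,570),interpolation=2))
E
```

```text
clock: 15.8
position: [0.4845, 0.297, 0.1967]
ee_rot: [0.705, 0.055, 0.705, -0.056]
contact_force: [0.2, 0.7, 0.3]
width: 0.0425
[0.48471606 0.29651392 0.19691203] 0.042792698249657035 15.85 [ 0.28752886 -0.26786592 -0.10050591]
```

View pics/v7.png

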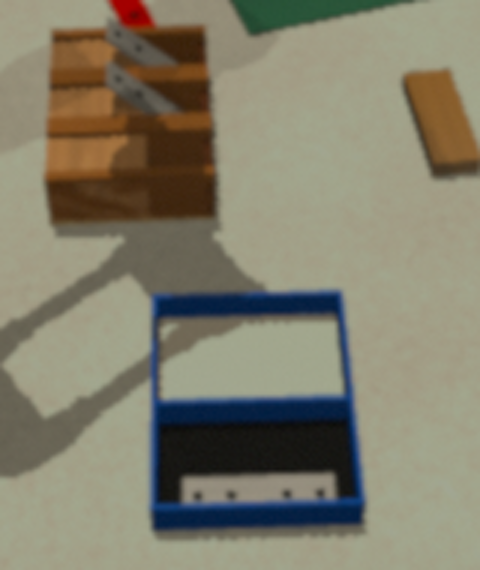

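```bash
python3 -m crank '{"grip":[0.5,0.5,0.5,0.5,0.5,0.5,0,0,0,0,0,0,0,0,0,0],"slide":[[0,0.1,-4],[0,0.1,-8],[0,0.1,-11],[0,0.1,-13],[0,0.1,-14],[0,0.1,-14],[0,0.1,-14],[0,0.1,-14],[0,0.1,-14],[0,0.1,-14],[0,0.1,-14],[0,0.1,-12],[0,0.1,-9],[0,0.1,-5],[0,0.1,-1],[0,0.1,-1]],"roll":[0,0,0,0,0,0,0,0,0,0,0,0,0,0,0,0]}' 40; python3 - <<'E'
from h import *
snap('side','s8')
E
python3 tray.py s8 side0
```

```text
clock: 17.45
position: [0.4881, 0.3008, 0.1932]
ee_rot: [0.709, 0.058, 0.701, -0.053]
contact_force: [0.4, -0.3, -0.4]
width: 0.0306
s8
outer [ 0.5259 -0.019 ] [0.206 0.146] 79.3
hole [ 0.5156 -0.0696] [0.072 0.14 ] 79.2
side0
outer [ 0.5258 -0.0194] [0.205 0.146] 79.3
hole [ 0.516  -0.0676] [0.068 0.14 ] 79.2
hole [0.5333 0.0229] [0.086 0.145] 79.2
```

```bash
python3 -m crank '{"grip":[0,0,0,0,0,0,0,0,0],"slide":[[0,-4,3],[1,-9,3],[1,-14,3],[2,-19,3],[2,-24,3],[2.8,-29,3],[2.8,-33.6,3],[2.8,-33.6,0],[2.8,-33.6,-2]],"roll":[0,0,-1,-2,-2,-2,-2,-2,-2]}'; python3 -m crank '{"grip":[0,0],"slide":[[0,0,0],[0,0,0]],"roll":[0,0]}' 20
```

```text
clock: 18.4
position: [0.5112, -0.0387, 0.1645]
ee_rot: [0.702, 0.069, 0.705, -0.069]
contact_force: [-0.4, 0.6, -0.8]
width: 0.0309
clock: 18.6
position: [0.5121, -0.0368, 0.1662]
ee_rot: [0.703, 0.068, 0.705, -0.068]
contact_force: [-0.5, -0.0, -1.6]
width: 0.0303
```

```bash
python3 -m crank '{"grip":[0,0,0,0,0,0,0,0,0,0,0,0.5,0.5,0.5,0.5,0.5,0.5,0.5],"slide":[[0,0,-4],[0,0,-7],[0,0,-9.5],[0,0,-10.6],[-0.3,0,-11],[-0.6,0.1,-11.5],[-0.9,0.2,-12],[-1.2,0.2,-12.5],[-1.5,0.3,-13],[-1.5,0.3,-13],[-1.5,0.3,-13],[-1.5,0.3,-13],[-1.5,0.3,-13],[-1.5,0.3,-13],[-1.5,0.3,-13],[-1.5,0.3,-10],[-1.5,0.3,-5],[-1.5,0.3,0]],"roll":[0,0,0,0,0,0,0,0,0,0,0,0,0,0,0,0,0,0]}'; python3 - <<'E'
from h import *
s=manip.get_state();print(s['position'],s['width'])
E
```

```text
clock: 20.4
position: [0.4971, -0.0339, 0.1678]
ee_rot: [0.703, 0.068, 0.705, -0.068]
contact_force: [1.4, -0.4, 0.3]
width: 0.0426
[ 0.49707215 -0.03393685  0.16779471] 0.042565085605470745
```

```bash
python3 -m crank '{"grip":[0.5,0.5,0.5,0.5,0.5,0.5,0.5,0.5,0.5,0.5,0.5],"slide":[[0,4,3],[0,9,3],[0,14,3],[0,19,3],[0,24,3],[0,29,3],[0,34,3],[-0.2,38,3],[-0.2,39.3,3],[-0.2,39.3,3],[-0.2,39.3,3]],"roll":[0,0,0,0,0,0,2,2,2,2,2]}' 40;  python3 - <<'E'
from h import *
snap('side','s9');s=manip.get_state();print(s['position'],s['width'],s['clock'])
b=cv2.imread('pics/s9.png')[130:340,240:400]
cv2.imwrite('pics/v9.png',cv2.resize(b,(400,525),interpolation=2))
E
```

```text
clock: 21.5
position: [0.4956, 0.3578, 0.1967]
ee_rot: [0.705, 0.055, 0.705, -0.056]
contact_force: [-0.4, 0.2, 0.0]
width: 0.0429
[0.49576947 0.3573631  0.19685795] 0.04238025138459795 21.55
```

View pics/v9.png

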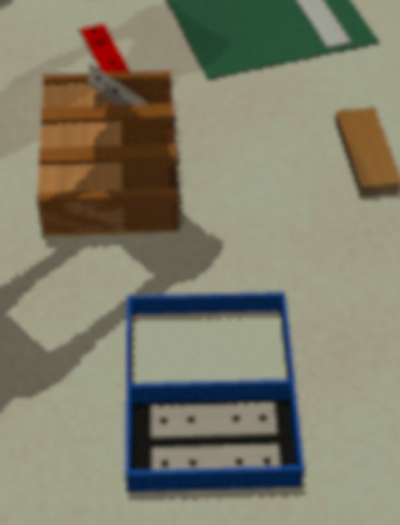

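```bash
python3 -m crank '{"grip":[0.5,0.5,0.5,0.5,0.5,0.5,0,0,0,0,0,0,0,0,0,0,0],"slide":[[0,0.2,-4],[0,0.2,-8],[0,0.2,-11],[0,0.2,-13],[0,0.2,-14],[0,0.2,-14],[0,0.2,-14],[0,0.2,-14],[0,0.2,-14],[0,0.2,-14],[0,0.2,-14],[0,0.2,-12],[0,0.2,-9],[0,0.2,-5],[0,0.2,-1],[0,0.2,-1],[0,0.2,-1]],"roll":[0,0,0,0,0,0,0,0,0,0,0,0,0,0,0,0,0]}' 40; python3 -m crank '{"grip":[0,0,0,0,0,0,0,0,0,0,0,0],"slide":[[0,-4,3],[0,-9,3],[0,-14,3],[1,-19,3],[1,-24,3],[1.3,-29,3],[1.3,-34,3],[1.3,-39,3],[1.3,-41.7,1],[1.3,-41.7,-2],[1.3,-41.7,-2],[1.3,-41.7,-2]],"roll":[0,0,-1,-2,-2,-2,-2,-2,-2,-2,-2,-2]}' 20; python3 - <<'E'
from h import *
snap('side','s10')
E
python3 tray.py s10
```

```text
clock: 23.25
position: [0.4959, 0.3613, 0.1881]
ee_rot: [0.706, 0.056, 0.704, -0.055]
contact_force: [-0.2, -0.8, -1.1]
width: 0.0308
clock: 24.45
position: [0.5076, -0.0555, 0.1658]
ee_rot: [0.702, 0.068, 0.705, -0.067]
contact_force: [0.5, -0.1, -0.2]
width: 0.0303
s10
outer [ 0.5258 -0.0194] [0.205 0.146] 79.3
hole [ 0.5157 -0.0693] [0.072 0.139] 79.4
```

```bash
python3 -m crank '{"grip":[0,0,0,0,0,0,0,0,0,0,0,0,0,0.5,0.5,0.5,0.5,0.5,0.5,0.5],"slide":[[0,-0.3,-4],[0,-0.3,-7],[0,-0.3,-9.5],[0,-0.3,-10.3],[-0.3,-0.3,-10.8],[-0.6,-0.2,-11.3],[-0.9,-0.1,-11.8],[-1.2,-0.1,-12.3],[-1.5,0,-12.8],[-1.8,0,-13.4],[-2.1,0.1,-14],[-2.1,0.1,-14],[-2.1,0.1,-14],[-2.1,0.1,-14],[-2.1,0.1,-14],[-2.1,0.1,-14],[-2.1,0.1,-13],[-2.1,0.1,-10],[-2.1,0.1,-5],[-2.1,0.1,0]],"roll":[0,0,0,0,0,0,0,0,0,0,0,0,0,0,0,0,0,0,0,0]}'; python3 - <<'E'
from h import *
s=manip.get_state();print(s['position'],s['width'],s['qpos'].round(2))
E
```

```text
clock: 26.5
position: [0.4871, -0.0549, 0.1688]
ee_rot: [0.703, 0.068, 0.704, -0.068]
contact_force: [0.7, 0.0, 0.2]
width: 0.043
[ 0.48709414 -0.05485522  0.16880733] 0.042962573556435714 [-0.25  0.2   1.78  0.    1.17 -1.63]
```

```bash
python3 -m crank '{"grip":[0.5,0.5,0.5,1,1,1,1,1,1,1],"slide":[[0,0,4],[1,-4,8],[2,-9,8],[3,-14,8],[4,-19,8],[5,-24,8],[5.3,-27.5,8],[5.3,-27.5,8],[5.3,-27.5,8],[5.3,-27.5,8]],"roll":[0,0,0,0,0,0,0,0,0,0]}' 30; python3 - <<'E'
from h import *
im=snap('wrist','w11');s=manip.get_state();print(s['position'],s['width'],s['clock'])
hsv=cv2.cvtColor(im['frame'],cv2.COLOR_RGB2HSV)
for lo,hi,z,nm in (((22,140,60),(34,255,255),.05,'cup'),((50,120,60),(70,255,255),.003,'mat')):
    m=cv2.inRange(hsv,lo,hi); n,l,st,c=cv2.connectedComponentsWithStats(m); i=1+st[1:,4].argmax(); ct=cv2.findContours((l==i).astype(np.uint8),0,1)[0][0][:,0]
    print(nm,c[i]); print('hull px',cv2.approxPolyDP(cv2.convexHull(ct),3,True)[:,0].tolist())
    for zz in (0,z):
        P=np.array([onz(im,u,v,zz,1)[:2] for u,v in ct]).astype(np.float32); r=cv2.minAreaRect(P); print(zz,np.round(r[0],4),np.round(r[1],3),r[2])
E
python3 tray.py w11
```

```text
clock: 27.5
position: [0.5405, -0.3287, 0.2474]
ee_rot: [0.704, 0.068, 0.704, -0.067]
contact_force: [0.6, -0.2, 0.3]
width: 0.0854
[ 0.54057552 -0.32845563  0.24757185] 0.08520684299579309 27.55
cup [300.98965457 134.64737857]
hull px [[313, 73], [347, 169], [287, 190], [252, 94]]
0 [ 0.4572 -0.3312] [0.11  0.069] 8.071731567382812
0.05 [ 0.4595 -0.3294] [0.096 0.06 ] 8.071758270263672
mat [335.28310755 253.56824256]
hull px [[385, 199], [390, 299], [290, 309], [276, 210]]
0 [ 0.5979 -0.3186] [0.118 0.119] 84.77607727050781
0.003 [ 0.597  -0.3186] [0.118 0.118] 84.77609252929688
w11
outer [ 0.527  -0.0196] [0.205 0.149] 79.2
hole [0.5349 0.0195] [0.077 0.139] 79.2
hole [ 0.5169 -0.0692] [0.07  0.136] 79.1
```

View pics/w11.png

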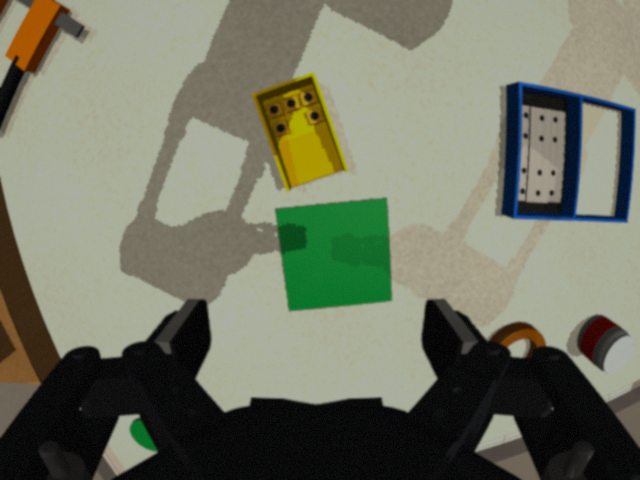

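```bash
python3 -m crank '{"grip":[1,1,1,1,1,1,1,1,1,1,1,1],"slide":[[-4,0,0],[-8,-0.3,0],[-11.6,-0.6,0],[-11.6,-0.6,-4],[-11.6,-0.6,-8],[-11.6,-0.6,-12],[-11.6,-0.6,-16],[-11.6,-0.6,-19],[-11.6,-0.6,-22],[-11.6,-0.6,-23.5],[-11.6,-0.6,-23.5],[-11.6,-0.6,-23.5]],"roll":[8,16,19,19,19,19,19,19,19,19,19,19]}'; python3 -m crank '{"grip":[0.6,0.6,0.6,0.6,0.6,0.6,0.6,0.6,0.6,0.6,0.6,0.6],"slide":[[0,0,0],[0,0,0],[0,0,0],[0,0,0],[0,0,0],[0,0,0],[0,0,1],[0,0,2],[0,0,4],[0,0,7],[0,0,7],[0,0,7]],"roll":[0,0,0,0,0,0,0,0,0,0,0,0]}' 20; python3 - <<'E'
from h import *
snap('side','s12');snap('scene','c12');s=manip.get_state();print(s['position'],s['width'],s['clock'],s['contact_force'],s['moment'])
a=cv2.imread('pics/c12.png')[120:250,140:300]; b=cv2.imread('pics/s12.png')[350:480,240:400]
cv2.imwrite('pics/v12.png',np.hstack([cv2.resize(x,(400,325),interpolation=2) for x in (a,b)]))
E
```

```text
clock: 28.75
position: [0.4253, -0.3353, 0.0129]
ee_rot: [0.706, -0.05, 0.705, 0.05]
contact_force: [-0.3, -0.6, 0.0]
width: 0.0856
clock: 29.95
position: [0.425, -0.3364, 0.083]
ee_rot: [0.706, -0.05, 0.705, 0.049]
contact_force: [-0.9, -0.6, -2.9]
width: 0.0597
[ 0.42404387 -0.33538278  0.08134102] 0.060072706682899726 30.05 [ 0.24628377  0.52596663 -2.92041824] [0.00124442 0.04254119 0.00091961]
```

View pics/v12.png

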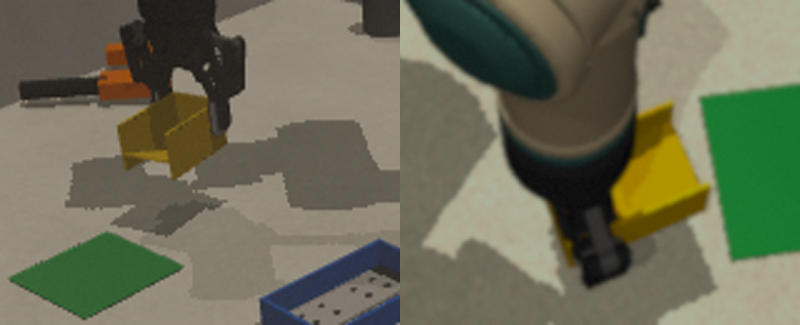

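```bash
python3 tray.py s12; python3 -m crank '{"grip":[0.6,0.6,0.6,0.6,0.6,0.6,0.6,0.6,0.6,0.6,0.6,0.6,0.6,0.6,0.6,0.6,0.6],"slide":[[0,0,2],[0,1,4],[0,3,5],[1,6,5],[1,9,5],[2,12,5],[2,15,5],[3,18,5],[3,21,5],[4,24,5],[4,27,5],[5,30,5],[5.3,33,5],[5.3,36,4],[5.3,37.9,2],[5.3,37.9,0.5],[5.3,37.9,0.5]],"roll":[0,0,-2,-4,-6,-8,-10,-12,-14,-16,-18,-19,-19,-19,-19,-19,-19]}' 20; python3 - <<'E'
from h import *
s=manip.get_state();print(s['position'],s['width'],s['clock'],s['contact_force'],s['moment'])
E
```

```text
s12
outer [0.5761 0.0584] [0.064 0.132] 45.6
clock: 31.75
position: [0.4748, 0.0438, 0.0842]
ee_rot: [0.701, 0.067, 0.707, -0.067]
contact_force: [-0.3, -0.0, -1.9]
width: 0.0599
[0.47481742 0.04376593 0.08418557] 0.05987421172017452 31.75 [-0.33945008 -0.02481577 -1.85809734] [ 0.02264419  0.04816476 -0.06085573]
```

```bash
cat > chk.py <<'E'
from h import *
def chk(tag):
    im=load(tag); w=tag[0]=='w'; hsv=cv2.cvtColor(im['frame'],cv2.COLOR_RGB2HSV); m=cv2.inRange(hsv,(100,90,30),(135,255,255))
    C=np.array([.5289,-.0114]);u=np.array([.9826,-.1857]);v=np.array([.1857,.9826]); out=[]
    ys,xs=np.nonzero(m); px=np.c_[xs,ys]
    for a,b in ((1,1),(1,-1),(-1,-1),(-1,1)):
        p=proj(im,np.r_[C+a*.075*u+b*.096*v,.03],w); d=p-proj(im,np.r_[C,.03],w); d/=np.linalg.norm(d)
        near=px[np.linalg.norm(px-p,axis=1)<15]
        q=near[np.argmax(near@d)] if len(near) else None; out.append((p.round().tolist(),None if q is None else q.tolist()))
    print(tag,out)
E
python3 - <<'E'
from h import *; from chk import chk
snap('scene','c13');snap('side','s13')
for t in ('c3','c13','side0','s13'): chk(t if t!='side0' else 'side0')
E
```

```text
c3 [([304.0, 273.0], [306, 284]), ([243.0, 239.0], [245, 239]), ([291.0, 215.0], [290, 216]), ([352.0, 244.0], [351, 244])]
c13 [([304.0, 273.0], [306, 284]), ([243.0, 239.0], [245, 239]), ([291.0, 215.0], [290, 216]), ([352.0, 244.0], [351, 254])]
side0 [([354.0, 246.0], [352, 247]), ([362.0, 317.0], [359, 323]), ([290.0, 319.0], [292, 325]), ([291.0, 248.0], [291, 249])]
s13 [([354.0, 246.0], [352, 247]), ([362.0, 317.0], [359, 323]), ([290.0, 319.0], [292, 325]), ([291.0, 248.0], None)]
```

```bash
for g in 1; do python3 -m crank '{"grip":[0.68,0.68,0.69,0.69],"slide":[[0,0,0],[0,0,0],[0,0,0],[0,0,0]],"roll":[0,0,0,0]}' 20; python3 -c "
from rig import manip; s=manip.get_state(); print(s['moment'],s['contact_force'])"; python3 -m crank '{"grip":[0.695,0.695,0.70,0.70],"slide":[[0,0,0],[0,0,0],[0,0,0],[0,0,0]],"roll":[0,0,0,0]}' 20; python3 -c "
from rig import manip; s=manip.get_state(); print(s['moment'],s['contact_force'])"; done
```

```text
clock: 32.25
position: [0.478, 0.0427, 0.0875]
ee_rot: [0.704, 0.068, 0.704, -0.068]
contact_force: [-0.3, -0.3, -1.7]
width: 0.0599
[ 0.06825458 -0.00107033 -0.00117649] [-0.25502297 -0.3120475  -1.74018466]
clock: 32.65
position: [0.4778, 0.043, 0.0871]
ee_rot: [0.704, 0.068, 0.704, -0.068]
contact_force: [-1.1, 0.5, -2.6]
width: 0.06
[ 0.04823593 -0.01208881 -0.00731271] [-1.08724502  0.52047951 -2.55933243]
```

```bash
cat > cup.py <<'E'
from h import *
import sys
im=snap('scene','t'+sys.argv[1]); hsv=cv2.cvtColor(im['frame'],cv2.COLOR_RGB2HSV); m=cv2.inRange(hsv,(22,130,50),(34,255,255))
n,l,s,c=cv2.connectedComponentsWithStats(m); i=1+s[1:,4].argmax(); st=manip.get_state()
print('cup bbox',s[i],'w',st['width'].round(4),'m',st['moment'].round(3))
E
python3 cup.py 1; python3 -m crank '{"grip":[0.702,0.703,0.704,0.705,0.705],"slide":[[0,0,0],[0,0,0],[0,0,0],[0,0,0],[0,0,0]],"roll":[0,0,0,0,0]}' 20|grep -E 'wid|cl'; python3 cup.py 2;python3 -m crank '{"grip":[0.706,0.707,0.708,0.709,0.71],"slide":[[0,0,0],[0,0,0],[0,0,0],[0,0,0],[0,0,0]],"roll":[0,0,0,0,0]}' 20|grep -E 'wid|cl'; python3 cup.py 3
```

```text
clock: 33.2
width: 0.0602
clock: 33.75
width: 0.0605Traceback (most recent call last):
  File "cup.py", line 5, in <module>
    print('cup bbox',s[i],'w',st['width'].round(4),'m',st['moment'].round(3))
                              ^^^^^^^^^^^^^^^^^
AttributeError: 'float' object has no attribute 'round'
Traceback (most recent call last):
  File "cup.py", line 5, in <module>
    print('cup bbox',s[i],'w',st['width'].round(4),'m',st['moment'].round(3))
                              ^^^^^^^^^^^^^^^^^
AttributeError: 'float' object has no attribute 'round'
Traceback (most recent call last):
  File "cup.py", line 5, in <module>
    print('cup bbox',s[i],'w',st['width'].round(4),'m',st['moment'].round(3))
                              ^^^^^^^^^^^^^^^^^
AttributeError: 'float' object has no attribute 'round'
```

```bash
sed -i "s/st\['width'\].round(4)/round(st['width'],4)/" cup.py; python3 - <<'E'
from h import *
for t in ('c13','t1','t2','t3'):
    im=load(t); hsv=cv2.cvtColor(im['frame'],cv2.COLOR_RGB2HSV); m=cv2.inRange(hsv,(22,130,50),(34,255,255)); n,l,s,c=cv2.connectedComponentsWithStats(m); i=1+s[1:,4].argmax(); print(t,s[i],c[i].round(1))
a=[cv2.resize(cv2.imread(f'pics/{t}.png')[140:270,230:390],(390,317),interpolation=2) for t in ('t1','t3')]
cv2.imwrite('pics/v13.png',np.hstack(a))
s=manip.get_state();print(s['width'],s['moment'],s['contact_force'])
E
```

```text
c13 [295 200  44  38 365] [318.8 221.8]
t1 [293 197  46  44 725] [317.1 219.5]
t2 [292 229  43  35 552] [312.5 246.3]
t3 [291 224  49  40 602] [313.4 246.1]
0.06066120656848369 [ 0.04225782 -0.00367836 -0.00313995] [ 0.26351487 -1.03552305  0.26765846]
```

View pics/v13.png

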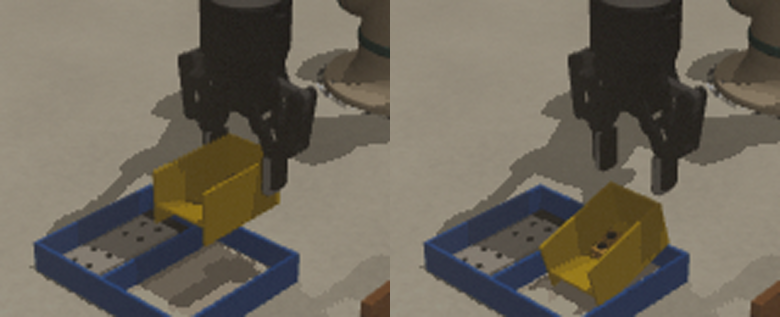

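```bash
python3 -m crank '{"grip":[1,1,1,1,1,1,1,1],"slide":[[0,0,4],[0,0,8],[0,0,12],[3,-0.5,15],[6,-1.2,17],[9,-1.7,17],[9,-1.7,17],[9,-1.7,17]],"roll":[0,0,0,0,0,0,0,0]}' 20; python3 - <<'E'
from h import *
im=snap('wrist','w14');snap('scene','c14');snap('side','s14')
hsv=cv2.cvtColor(im['frame'],cv2.COLOR_RGB2HSV); m=cv2.inRange(hsv,(22,130,50),(34,255,255)); m=cv2.morphologyEx(m,cv2.MORPH_CLOSE,np.ones((5,5)))
n,l,s,c=cv2.connectedComponentsWithStats(m); i=1+s[1:,4].argmax(); ct=cv2.findContours((l==i).astype(np.uint8),0,1)[0][0][:,0]
ap=cv2.approxPolyDP(cv2.convexHull(ct),3,True)[:,0]; print(ap.tolist())
for z in (.05,.075,.08): print(z,[onz(im,u,v,z,1)[:2].round(4).tolist() for u,v in ap])
for t in ('c14','s14'):
    k=load(t);h=cv2.cvtColor(k['frame'],cv2.COLOR_RGB2HSV); m=cv2.inRange(h,(22,130,50),(34,255,255)); m=cv2.morphologyEx(m,cv2.MORPH_CLOSE,np.ones((5,5)));n,l,s,c=cv2.connectedComponentsWithStats(m); i=1+s[1:,4].argmax(); ct=cv2.findContours((l==i).astype(np.uint8),0,1)[0][0][:,0]
    print(t,cv2.approxPolyDP(cv2.convexHull(ct),2,True)[:,0].tolist())
from chk import chk
chk('s14');chk('w14')
a=[cv2.imread('pics/w14.png')[:300,150:480],cv2.resize(cv2.imread('pics/c14.png')[170:290,240:370],(325,300),interpolation=2)]
cv2.imwrite('pics/v14.png',np.hstack(a))
E
```

```text
clock: 34.6
position: [0.5675, 0.0259, 0.2563]
ee_rot: [0.703, 0.068, 0.705, -0.068]
contact_force: [0.2, 0.9, 0.3]
width: 0.0853
[[345, 107], [350, 116], [347, 215], [286, 216], [282, 112], [287, 107]]
0.05 [[0.4715, 0.0708], [0.4807, 0.0737], [0.5728, 0.054], [0.5627, -0.0036], [0.465, 0.0126], [0.4613, 0.018]]
0.075 [[0.4738, 0.0684], [0.4823, 0.0711], [0.5678, 0.0528], [0.5584, -0.0006], [0.4677, 0.0144], [0.4643, 0.0194]]
0.08 [[0.4743, 0.0679], [0.4827, 0.0706], [0.5668, 0.0526], [0.5575, -0.0001], [0.4683, 0.0147], [0.4649, 0.0197]]
c14 [[322, 215], [340, 223], [343, 239], [325, 258], [315, 263], [297, 256], [291, 241]]
s14 [[296, 243], [335, 249], [337, 269], [331, 280], [291, 275], [291, 255]]
s14 [([354.0, 246.0], [352, 247]), ([362.0, 317.0], [360, 322]), ([290.0, 319.0], [291, 325]), ([291.0, 248.0], [291, 249])]
w14 [([367.0, 253.0], [366, 252]), ([188.0, 254.0], [188, 251]), ([180.0, 112.0], [181, 113]), ([370.0, 106.0], [369, 108])]
```

View pics/v14.png

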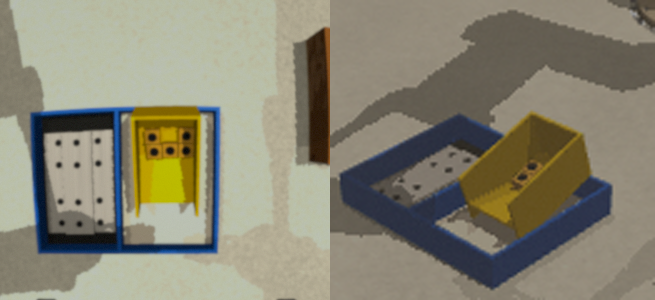

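```bash
python3 -m crank '{"grip":[1,1,1,1,1,1,1,1,1,1,0.6,0.6,0.6,0.6,0.6,0.6],"slide":[[-4,0.8,0],[-8,1.5,0],[-9.7,1.8,-3],[-9.7,1.8,-7],[-9.7,1.8,-11],[-9.7,1.8,-14],[-9.7,1.8,-17],[-9.7,1.8,-19.2],[-9.7,1.8,-19.2],[-9.7,1.8,-19.2],[-9.7,1.8,-19.2],[-9.7,1.8,-19.2],[-9.7,1.8,-19.2],[-9.7,1.8,-19.2],[-9.7,1.8,-19.2],[-9.7,1.8,-19.2]],"roll":[0,0,0,0,0,0,0,0,0,0,0,0,0,0,0,0]}' 20; python3 cup.py 4; python3 -m crank '{"grip":[0.6,0.6,0.6,0.6,0.6,0.6],"slide":[[0,0,0.5],[0,0,1],[0,0,1.5],[0,0,2],[0,0,2],[0,0,2]],"roll":[0,0,0,0,0,0]}' 20;python3 cup.py 5; python3 -m crank '{"grip":[0.6,0.6,0.6,0.6,0.6,0.6],"slide":[[0,0,0.5],[0,0,1],[0,0,1.5],[0,0,2],[0,0,2],[0,0,2]],"roll":[0,0,0,0,0,0]}' 20;python3 cup.py 6
```

```text
clock: 36.35
position: [0.472, 0.0439, 0.0666]
ee_rot: [0.705, 0.068, 0.703, -0.068]
contact_force: [-0.8, 0.9, 6.4]
width: 0.0589
cup bbox [291 226  46  38 649] w 0.0591 m [-0.096  0.125 -0.056]
clock: 37.0
position: [0.4708, 0.044, 0.0852]
ee_rot: [0.704, 0.068, 0.704, -0.068]
contact_force: [-0.1, 0.1, -2.4]
width: 0.0588
cup bbox [292 216  50  44 709] w 0.059 m [0.018 0.052 0.053]
clock: 37.65
position: [0.4709, 0.044, 0.1053]
ee_rot: [0.704, 0.068, 0.704, -0.068]
contact_force: [-0.3, 0.0, -2.7]
width: 0.0585
cup bbox [292 211  54  42 753] w 0.0588 m [ 0.02   0.073 -0.028]
```

```bash
cat > hyp.py <<'E'
from h import *
u=np.array([.9826,-.1857,0]);v=np.array([.1857,.9826,0]);z=np.array([0,0,1.])
def bbox(im,piv,pc,th):
    th=np.radians(th); P=[]
    for a in (-50,47):
        for b in (-30,30):
            for c in (0,50):
                x,y=(a-pc[0])/1e3,(c-pc[1])/1e3
                X=x*np.cos(th)-y*np.sin(th);Z=x*np.sin(th)+y*np.cos(th)
                P.append(proj(im,piv-X*u+b/1e3*v+Z*z))
    P=np.array(P); return np.r_[P.min(0),np.ptp(P,axis=0)].round(0)
E
python3 - <<'E'
from hyp import *
im=load('t6')
for dz,t in ((0,'t4'),(.02,'t5'),(.04,'t6')):
    print(t,[(th,bbox(im,np.array([.4755,.0427,.079+dz]),(47,50),th).tolist()) for th in (16,25,35,45,55)])
E
```

```text
t4 [(16, [291.0, 214.0, 54.0, 53.0]), (25, [293.0, 214.0, 54.0, 55.0]), (35, [296.0, 214.0, 53.0, 56.0]), (45, [300.0, 214.0, 51.0, 55.0]), (55, [304.0, 214.0, 49.0, 53.0])]
t5 [(16, [290.0, 206.0, 54.0, 54.0]), (25, [292.0, 206.0, 54.0, 56.0]), (35, [296.0, 206.0, 54.0, 56.0]), (45, [299.0, 206.0, 52.0, 56.0]), (55, [304.0, 206.0, 49.0, 54.0])]
t6 [(16, [290.0, 198.0, 55.0, 54.0]), (25, [292.0, 198.0, 55.0, 56.0]), (35, [295.0, 198.0, 54.0, 57.0]), (45, [299.0, 198.0, 53.0, 56.0]), (55, [303.0, 198.0, 50.0, 54.0])]
```

```bash
python3 -m crank '{"grip":[0.66,0.67,0.675,0.68,0.68],"slide":[[0,0,0],[0,0,0],[0,0,0],[0,0,0],[0,0,0]],"roll":[0,0,0,0,0]}' 20|grep -E 'wid|force'; python3 cup.py 7; python3 -m crank '{"grip":[0.682,0.683,0.684,0.685,0.685],"slide":[[0,0,0],[0,0,0],[0,0,0],[0,0,0],[0,0,0]],"roll":[0,0,0,0,0]}' 20|grep -E 'wid|force'; python3 cup.py 8;  python3 -m crank '{"grip":[0.686,0.687,0.688],"slide":[[0,0,0],[0,0,0],[0,0,0]],"roll":[0,0,0]}' 20|grep -E 'wid|force'; python3 cup.py 9
```

```text
contact_force: [-0.5, 0.4, -1.5]
width: 0.0587
cup bbox [292 210  51  42 736] w 0.0588 m [-0.023  0.048 -0.006]
contact_force: [0.4, -0.4, -2.3]
width: 0.0585
cup bbox [292 206  51  47 733] w 0.0588 m [0.056 0.103 0.038]
contact_force: [0.1, 0.0, -1.8]
width: 0.0586
cup bbox [292 211  51  42 714] w 0.0586 m [-0.009  0.032  0.03 ]
```

```bash
python3 -m crank '{"grip":[0.689,0.69,0.691],"slide":[[0,0,0],[0,0,0],[0,0,0]],"roll":[0,0,0]}' 20|grep -E 'wid|force'; python3 cup.py 10; python3 -m crank '{"grip":[0.692,0.693],"slide":[[0,0,0],[0,0,0]],"roll":[0,0]}' 20|grep -E 'wid|force'; python3 cup.py 11; python3 -m crank '{"grip":[0.694,0.695],"slide":[[0,0,0],[0,0,0]],"roll":[0,0]}' 20|grep -E 'wid|force'; python3 cup.py 12
```

```text
contact_force: [-0.1, 0.5, -2.3]
width: 0.0596
cup bbox [292 210  49  42 716] w 0.0593 m [ 0.006  0.033 -0.003]
contact_force: [-0.1, 0.0, -2.5]
width: 0.0588
cup bbox [292 205  49  47 770] w 0.0592 m [ 0.017  0.064 -0.044]
contact_force: [0.4, 1.1, -1.5]
width: 0.0594
cup bbox [293 209  47  42 700] w 0.0592 m [-0.059  0.066  0.062]
```

```bash
python3 -m crank '{"grip":[0.695,0.695,0.696,0.696],"slide":[[0,0,0],[0,0,0],[0,0,0],[0,0,0]],"roll":[0,0,0,0]}' 20|grep -E 'wid|force'; python3 cup.py 13; python3 -m crank '{"grip":[0.697,0.697],"slide":[[0,0,0],[0,0,0]],"roll":[0,0]}' 20|grep -E 'wid|force'; python3 cup.py 14; python3 - <<'E'
from h import *
for t in ('t6','t9','t12','t13','t14'):
    k=load(t);h=cv2.cvtColor(k['frame'],cv2.COLOR_RGB2HSV); m=cv2.inRange(h,(22,130,50),(34,255,255)); n,l,s,c=cv2.connectedComponentsWithStats(m); i=1+s[1:,4].argmax(); ct=cv2.findContours((l==i).astype(np.uint8),0,1)[0][0][:,0]
    print(t,cv2.approxPolyDP(cv2.convexHull(ct),2,True)[:,0].tolist())
E
```

```text
contact_force: [-0.6, 0.3, -1.9]
width: 0.0593
cup bbox [295 212  43  43 581] w 0.0599 m [-0.015  0.072  0.005]
contact_force: [-0.6, 0.1, -0.2]
width: 0.0593
cup bbox [322 209  30  45 360] w 0.0595 m [0.01  0.03  0.054]
t6 [[345, 222], [318, 252], [299, 241], [292, 228], [305, 213], [340, 211]]
t9 [[342, 226], [318, 252], [299, 240], [292, 227], [305, 213], [336, 211]]
t12 [[337, 212], [339, 229], [324, 248], [320, 250], [298, 239], [293, 228], [311, 209]]
t13 [[336, 213], [337, 236], [325, 254], [305, 245], [295, 234], [309, 214]]
t14 [[346, 211], [351, 215], [334, 252], [323, 249], [325, 220], [329, 209]]
```

```bash
python3 - <<'E'
from h import *
snap('side','s15');snap('scene','c15')
a=[cv2.resize(cv2.imread('pics/c15.png')[150:290,230:390],(400,350),interpolation=2),cv2.resize(cv2.imread('pics/s15.png')[190:330,240:400],(400,350),interpolation=2)]
cv2.imwrite('pics/v15.png',np.hstack(a))
E
```

```text
(no output)
```

View pics/v15.png

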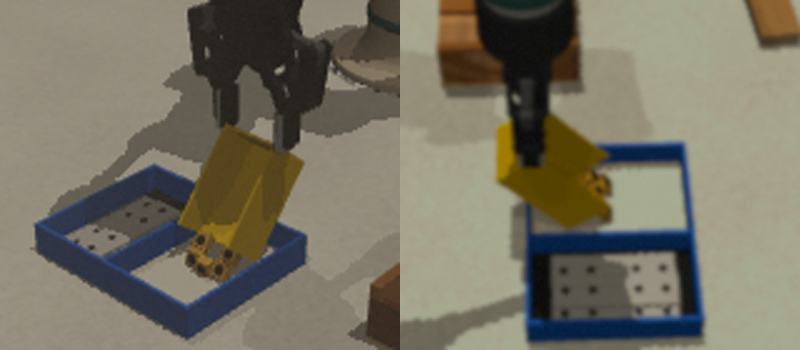

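```bash
python3 -m crank '{"grip":[0.6,0.6,0.6,0.6,0.6,0.6,0.6,0.6,0.6,0.6,0.6,0.6],"slide":[[0,0,0],[0,0,0],[0,0,0],[0,0,0],[0,0,0.5],[0,0,1],[0,0,2],[0,0,3],[0,0,5],[0,0,7],[0,0,7],[0,0,7]],"roll":[0,0,0,0,0,0,0,0,0,0,0,0]}' 30; python3 cup.py 15; python3 - <<'E'
from h import *
s=snap('side','s16')
a=[cv2.resize(cv2.imread('pics/t15.png')[120:290,230:390],(376,400),interpolation=2),cv2.resize(cv2.imread('pics/s16.png')[190:330,240:400],(420,400),interpolation=2)]
cv2.imwrite('pics/v16.png',np.hstack(a))
E
```

```text
clock: 42.0
position: [0.471, 0.044, 0.1756]
ee_rot: [0.704, 0.068, 0.703, -0.068]
contact_force: [-0.9, -0.6, -1.6]
width: 0.0578
cup bbox [300 178  53  49 626] w 0.0579 m [ 0.065 -0.019 -0.023]
```

View pics/v16.png

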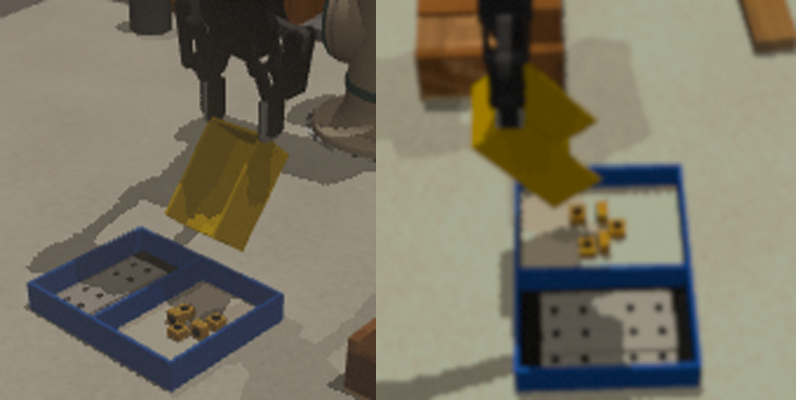

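```bash
python3 -m crank '{"grip":[0.6,0.6,0.6,0.6,0.6,0.6,0.6,0.6,0.6,0.6,0.6,0.6,0.6,0.6,0.6,0.6],"slide":[[0,-1,2],[0,-4,3],[1,-7,3],[2,-10,3],[4,-13,3],[6,-16,3],[8,-19,3],[10,-22,3],[12,-25,3],[14,-28,3],[15,-31,3],[16,-34,2],[16.9,-37.1,0],[16.9,-37.1,-3],[16.9,-37.1,-5],[16.9,-37.1,-5]],"roll":[0,0,0,0,0,0,0,0,0,0,0,0,0,0,0,0]}' 30; python3 - <<'E'
from h import *
snap('scene','c17');im=snap('side','s17');h=cv2.cvtColor(im['frame'],cv2.COLOR_RGB2HSV)
for t in ('c17','s17'):
    k=load(t);h=cv2.cvtColor(k['frame'],cv2.COLOR_RGB2HSV); m=cv2.inRange(h,(22,130,50),(34,255,255)); n,l,s,c=cv2.connectedComponentsWithStats(m); i=1+s[1:,4].argmax(); ct=cv2.findContours((l==i).astype(np.uint8),0,1)[0][0][:,0]
    print(t,s[i],cv2.approxPolyDP(cv2.convexHull(ct),2,True)[:,0].tolist())
E
```

```text
clock: 43.7
position: [0.6368, -0.3256, 0.1191]
ee_rot: [0.7, 0.07, 0.707, -0.066]
contact_force: [-0.9, 0.4, -0.2]
width: 0.0578
c17 [132 202  20  33 121] [[151, 234], [138, 230], [132, 224], [149, 202]]
s17 [ 409  371   58   55 1273] [[410, 378], [434, 371], [466, 419], [440, 425], [416, 414]]
```

```bash
python3 -m crank '{"grip":[0.6,0.6,0.6,0.6,0.6],"slide":[[0,0,-0.8],[0,0,-1.6],[0,0,-2.4],[0,0,-2.4],[0,0,-2.4]],"roll":[0,0,0,0,0]}' 20; python3 -m crank '{"grip":[0.6,0.6,0.6,0.6],"slide":[[0,0,-0.5],[0,0,-1],[0,0,-1],[0,0,-1]],"roll":[0,0,0,0]}' 20
```

```text
clock: 44.3
position: [0.6397, -0.3269, 0.1009]
ee_rot: [0.704, 0.068, 0.704, -0.068]
contact_force: [0.2, -0.9, -1.9]
width: 0.0576
clock: 44.7
position: [0.6401, -0.3274, 0.0937]
ee_rot: [0.705, 0.067, 0.703, -0.068]
contact_force: [-2.4, 0.5, 7.9]
width: 0.0577
```

```bash
python3 -m crank '{"grip":[0.6,0.6,0.6,0.6,0.6,0.6,0.6,0.6,0.6,0.6,0.6,0.6],"slide":[[-0.7,0.1,0],[-1.4,0.3,0],[-2.2,0.4,0],[-3,0.6,-0.3],[-3.9,0.7,-0.6],[-4.8,0.9,-1.1],[-5.6,1.1,-1.6],[-6.3,1.2,-2.2],[-7,1.3,-2.8],[-7.6,1.4,-3.5],[-7.6,1.4,-3.5],[-7.6,1.4,-3.5]],"roll":[0,0,0,0,0,0,0,0,0,0,0,0]}' 20; python3 - <<'E'
from h import *
s=snap('side','s18');c=snap('scene','c18')
a=[cv2.resize(cv2.imread('pics/c18.png')[120:260,110:270],(400,350),interpolation=2),cv2.resize(cv2.imread('pics/s18.png')[340:480,320:480],(400,350),interpolation=2)]
cv2.imwrite('pics/v18.png',np.hstack(a))
E
```

```text
clock: 45.9
position: [0.5634, -0.3129, 0.0558]
ee_rot: [0.704, 0.068, 0.704, -0.068]
contact_force: [-0.0, 0.5, 1.0]
width: 0.058
```

View pics/v18.png

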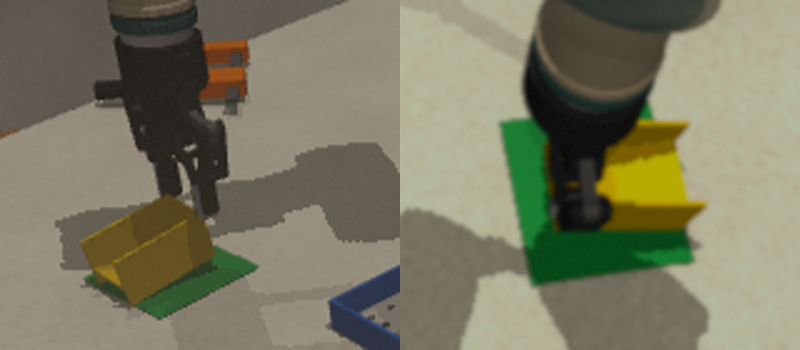

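```bash
python3 -m crank '{"grip":[0.6,0.6,0.6,0.6,0.6,1,1,1,1,1,1,1,1,1,1],"slide":[[-0.4,0.1,-0.5],[-0.8,0.2,-1],[-1.2,0.2,-1.5],[-1.2,0.2,-1.5],[-1.2,0.2,-1.5],[-1.2,0.2,-1.5],[-1.2,0.2,-1.5],[-1.2,0.2,-1.5],[-1.2,0.2,0],[-1.2,0.2,4],[-1.2,0.2,8],[3,0,13],[7,-1,18],[8,-1,19],[8,-1,19]],"roll":[0,0,0,0,0,0,0,0,0,0,0,0,0,0,0]}' 20; cat > cupm.py <<'E'
from h import *
import sys
im=snap('wrist',sys.argv[1]);s=manip.get_state();print(s['position'],s['clock'])
hsv=cv2.cvtColor(im['frame'],cv2.COLOR_RGB2HSV)
for lo,hi,z,nm in (((22,130,50),(34,255,255),.053,'cup'),((50,120,50),(70,255,255),.003,'mat')):
    m=cv2.inRange(hsv,lo,hi); n,l,st,c=cv2.connectedComponentsWithStats(m); i=1+st[1:,4].argmax(); ct=np.argwhere(l==i)[:,::-1] 
    P=np.array([onz(im,u,v,z,1)[:2] for u,v in ct]).astype(np.float32); r=cv2.minAreaRect(P); print(nm,st[i],np.round(r[0],4),np.round(r[1],3),r[2])
E
python3 cupm.py w19
```

```text
clock: 47.5
position: [0.6492, -0.3248, 0.2514]
ee_rot: [0.708, 0.066, 0.7, -0.069]
contact_force: [-0.3, 1.1, 0.5]
width: 0.0854
[ 0.64598395 -0.32379303  0.24808755] 47.55
cup [ 279  116   67  105 6467] [ 0.6064 -0.3224] [0.061 0.096] 80.03150939941406
mat [ 253   96  122  120 5791] [ 0.5971 -0.3187] [0.118 0.118] 84.76285552978516
```

```bash
python3 -m crank '{"grip":[1,1,1,1,1,1,1,1,1,1],"slide":[[-2,0.1,-1],[-4.1,0.2,-3],[-4.1,0.2,-7],[-4.1,0.2,-11],[-4.1,0.2,-15],[-4.1,0.2,-19],[-4.1,0.2,-22],[-4.1,0.2,-23.4],[-4.1,0.2,-23.4],[-4.1,0.2,-23.4]],"roll":[1,1,1,1,1,1,1,1,1,1]}' 20; python3 -m crank '{"grip":[0.6,0.6,0.6,0.6,0.6,0.6,0.6,0.6,0.6,0.6,0.6],"slide":[[0,0,0],[0,0,0],[0,0,0],[0,0,0],[0,0,0],[0,0,0.6],[0,0,1],[-0.4,0.2,1],[-0.8,0.3,1],[-0.8,0.3,1],[-0.8,0.3,1]],"roll":[0,0,0,0,0,0,0,0,0,0,0]}' 20; python3 -m crank '{"grip":[0.6,0.6,0.6,0.6,0.75,0.8,0.9,1,1,1,1,1,1,1,1],"slide":[[0,0,-0.4],[0,0,-0.8],[0,0,-1],[0,0,-1],[0,0,-1],[0,0,-1],[0,0,-1],[0,0,-1],[0,0,1],[0,0,5],[0,0,9],[1,0,13],[3,0,18],[5,-0.5,22],[5,-0.5,22]],"roll":[0,0,0,0,0,0,0,0,0,0,0,0,0,0,0]}' 20; python3 cupm.py w20
```

```text
clock: 48.55
position: [0.6028, -0.3213, 0.0126]
ee_rot: [0.705, 0.062, 0.704, -0.062]
contact_force: [0.3, 0.1, 0.4]
width: 0.0856
clock: 49.65
position: [0.5944, -0.3178, 0.0218]
ee_rot: [0.704, 0.062, 0.705, -0.062]
contact_force: [-0.2, -0.3, -1.2]
width: 0.0599
clock: 51.15
position: [0.6502, -0.3253, 0.25]
ee_rot: [0.71, 0.059, 0.699, -0.064]
contact_force: [1.0, 0.3, 1.3]
width: 0.0853
[ 0.64745939 -0.32412645  0.24604988] 51.2
cup [ 281  104   68  105 6691] [ 0.5975 -0.3202] [0.061 0.096] 79.7466812133789
mat [ 256   95  120  119 5386] [ 0.5971 -0.3186] [0.118 0.118] 84.79342651367188
```

```bash
python3 -m crank '{"grip":[1,1,1,1,1,1,1,1,1,1,1],"slide":[[-1,4,1],[-2,9,1],[-3,14,1],[-4,19,1],[-5,24,1],[-6,28,1],[-7,32,1],[-7.5,34,1],[-7.5,34,1],[-7.5,34,1],[-7.5,34,1]],"roll":[0,0,0,0,0,0,0,0,0,0,0]}' 20; python3 - <<'E'
from h import *; from chk import chk
im=snap('wrist','w21');snap('scene','c21');snap('side','s21'); chk('w21');chk('s21')
hsv=cv2.cvtColor(im['frame'],cv2.COLOR_RGB2HSV); m=cv2.inRange(hsv,(14,90,60),(30,255,255)); n,l,s,c=cv2.connectedComponentsWithStats(m)
for i in range(1,n):
    if s[i,4]>60: print('brass',s[i],onz(im,*c[i],.012,1)[:2].round(3))
k=load('w20'); g=cv2.cvtColor(k['frame'],cv2.COLOR_RGB2GRAY)[104:209,281:349]; print('dark px in cup',int((g<45).sum()))
k0=load('w11'); g=cv2.cvtColor(k0['frame'],cv2.COLOR_RGB2GRAY)[73:190,252:347]; print('before',int((g<45).sum()))
a=cv2.resize(cv2.imread('pics/w21.png')[60:290,150:420],(470,400),interpolation=2)
b=cv2.resize(cv2.imread('pics/c21.png')[150:310,100:370],(330,196),interpolation=2); d=cv2.resize(k['frame'][80:230,230:400][:,:,::-1],(330,204),interpolation=2)
cv2.imwrite('pics/v21.png',np.hstack([a,np.vstack([b,d])]))
# bystanders: change between first and last pictures
for t0,t1 in (('side0','s21'),):
    d=np.abs(load(t0)['frame'].astype(int)-load(t1)['frame']).max(2)
    for nm,(x0,y0,x1,y1) in dict(can=(408,215,448,262),tape=(418,276,468,322),offcut=(370,168,404,212)).items(): print(nm,(d[y0:y1,x0:x1]>60).sum())
E
```

```text
clock: 52.3
position: [0.5696, 0.0159, 0.2512]
ee_rot: [0.704, 0.062, 0.705, -0.062]
contact_force: [-0.8, -0.2, -0.1]
width: 0.0857
w21 [([377.0, 252.0], [374, 255]), ([194.0, 249.0], [193, 252]), ([188.0, 105.0], [188, 111]), ([382.0, 103.0], [380, 110])]
s21 [([354.0, 246.0], [355, 248]), ([362.0, 317.0], [362, 323]), ([290.0, 319.0], [294, 326]), ([291.0, 248.0], [293, 250])]
brass [  485    26   139   150 13381] [0.477 0.309]
brass [468  43   5 111 129] [0.474 0.199]
brass [335 155  16  15 184] [0.526 0.049]
brass [303 162  15  15 190] [0.527 0.016]
brass [305 178  45  25 500] [0.549 0.03 ]
brass [  26  244   68   86 4214] [ 0.599 -0.335]
brass [ 485  306   79   43 2146] [0.767 0.258]
brass [ 216  356   70   54 1435] [ 0.767 -0.108]
dark px in cup 15
before 421
can 0
tape 0
offcut 0
```

View pics/v21.png

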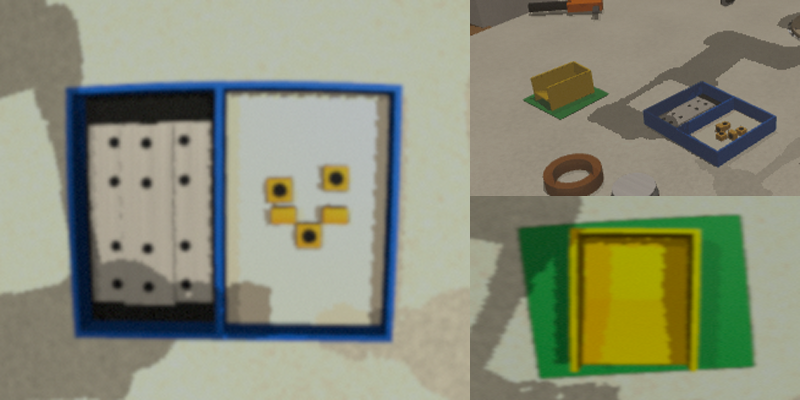

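```bash
python3 -c "
from rig import manip; print(manip.sign_off())"
```

```text
the job is handed in; nothing more can be done
None
```

I handed the job in at about 52 s of the 210 s limit, with everything in the task done; the sign-off gave no verdict.

**Plates:** I tipped all three up, and a picture showed them leaning together before I touched any. They now lie flat in the black-floored bay, two side by side and the third across them.

**Nuts:** The moves cannot tilt the tool, so I gripped the cup by its top back corner and loosened the grip until it swung mouth-down. All five nuts I had counted slid into the white-floored bay; none strayed.

**Cup:** It stands empty and upright on the mat. Its centre was about 2 mm from the mat's centre, and its rim measured 96 x 61 mm seen level.

**Bystanders:** The tin, tape roll and offcut show no change between the first and last side pictures.

**What went wrong or disagreed:**
- On the first pour attempt the cup slipped from the grip and dropped a few centimetres, coming to rest leaning on the tray wall. Nothing spilled, and I regripped it there.
- The tray stood a few millimetres from where it started at the last check, which left its contents in place.
- I judged the plates to be flat by eye from the last picture, without measuring their heights.
- I viewed 19 pictures against the budget of 14.

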